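# Hang the cutlery caddy on the slat rack

### The job

Lift the folding lantern from in front of the slat rack and stand it upright on the round cork mat. Then hang the cutlery caddy on the rack: tilt its front up, feed its upturned lip into the groove and up behind the top slat, turn it down until it is fully seated and hangs level and square against the board, and let go. Do not tip the lantern over, and leave the bowl, glass dish and cake fork where they are.

Things in the scene. Friction and masses are not known exactly. Their poses are not given: they have to be found in the camera images.
- lantern_center (a point): Centre (half-way up) of the loose folding lantern, upright plastic cylinder 105 mm tall, about 0.15 kg: grey base 68 mm across (18 mm high), cream ribbed bellows 58 to 68 mm across, grey cap 52 mm across which is the top 25 mm and good to grip. It stands about 90 to 105 mm in front of the rack's board, in the way of the caddy. z axis up.
- mat: Round cork mat, 120 mm across, 4 mm thick, fixed; origin at the centre of its underside, on the table. The lantern's new place.
- caddy_center (a point): Centre (half-way up) of the loose, empty aluminium cutlery caddy, an open-topped box 90 mm deep (x) by 50 wide (y) by 70 high (z), walls 4 mm, about 0.2 kg, level on the table. Its x axis points to its back, where the hook is; z up. Its flat outer sides, 50 mm apart, can be gripped at any pitch; to clear the rack later, lean the gripper away from the hook, towards the caddy's front.
- caddy_lip (a point): Middle of the lip's top edge: (57, 0, 69) mm from caddy_center in the caddy's axes. The hook, 4 mm sheet 44 mm wide: a tongue runs 14 mm straight back from the top of the back wall (its underside 66 mm above the caddy's underside), then the lip turns up, to 38 mm above the tongue's underside; 10 mm gap between lip and back wall.
- groove (a point): Middle of the rack groove's lower edge on the front face, 140 mm above the table. x points into the rack, y along the groove, z up. The groove is 26 mm high, less than the lip, so the lip enters only with the caddy's front tilted up (35 to 40 degrees is easy, 25 about the least). Seated, the tongue rests on this edge; 4 mm of play, front droops about 0.04 rad.
- rack: Walnut slat rack, fixed, 184 mm high, 180 wide; origin on the table below groove, same axes. A 6 mm thick board reaches from the table to the groove; above the groove a top slat, 6 mm thick and 18 mm high. Behind the groove it is open, with no back panel, over 140 mm between two 20 mm wide steel posts.
- bowl: Celadon ceramic bowl, 140 mm across, 65 mm high, bystander; origin at the centre of its underside.
- dish: Small glass dish, 90 mm across, 30 mm high, bystander; origin at the centre of its underside.
- fork: Stainless steel cake fork lying flat, 156 mm long along its x, 22 mm wide, 4 mm thick, bystander; origin near its middle, on the underside.
Not all that is in view belongs to the job. Leave any turquoise look-alike of the part that bears caddy_center alone.

How it is judged (in metres and radians):
On the way, in this order (a step that is already met when the one before it is completed fails the run):
1. the lantern stands upright on the cork mat (horizontal distance between lantern_center and mat below 0.035 m and angle between lantern_center's own z axis and vertical below 0.1 rad and height (world z) of lantern_center below 0.063 m), for 0.2 s.
2. the caddy's lip is through the groove and behind the top slat, the front still tilted up (x of caddy_lip in the frame of groove between 0.006 and 0.06 m and z of caddy_lip in the frame of groove between 0.026 and 0.06 m and x of caddy_center in the frame of groove below 0 m and angle between caddy_center's own z axis and vertical above 0.15 rad), for 0.1 s.
At the end, for the whole second after the job is handed in: Caddy hung: lip behind the top slat, its top 32 to 43 mm above the groove's lower edge and 5 to 16 mm behind the front face; level within 0.12 rad, square within 0.17 rad. Lantern upright (0.1 rad) on the mat, within 35 mm of its centre (all of step 1 and x of caddy_lip in the frame of groove between 0.005 and 0.016 m and z of caddy_lip in the frame of groove between 0.032 and 0.043 m and x of caddy_center in the frame of groove below -0.03 m and angle between caddy_center's own z axis and vertical below 0.12 rad and angle between the x axis of caddy_center and the x axis of groove, either way round below 0.17 rad); the robot touches nothing.
It fails at once if the lantern is tipped over (angle between lantern_center's own z axis and vertical above 0.7 rad).
It fails at once if the bowl, glass dish or fork is moved by more than 30 mm (distance of any of bowl, dish, fork from where it was at the start of the episode above 0.03 m).
It also fails if it takes over 58 s, if anything falls off the work surface, if the arm or the gripper's body presses on something with over 40 N, if the wrist force passes 120 N, or if a joint passes its speed limit or range.

### The arm

A 7-joint arm with a two-finger parallel gripper is mounted at the origin on the work surface. World frame = base frame: x ahead of the robot, y to its left, z up, the work surface at z = 0. Lengths are in m, angles in degrees, forces in N, time in s.
With the tool pointing down it reaches from about 0.425 to 0.825 m from the base axis. Payload 3.6 kg.
Tool frame: the origin (TCP) lies on the centre line of the jaws, within the pads' length; the fingertips stand 17 mm ahead of it and the grasp point (between the pads) lies 2 mm behind it; x points along the fingers, y is the direction in which the jaws open and shut, and the axes are right-handed (so a half turn about x gives the same grasp; the last joint's range is limited). The gripper opens to 93 mm and grips with 3 to 60 N. Pads are 15 mm wide; open, the fingers measure 128 mm over their backs; the gripper's body (75 mm by 188 mm) begins 65 mm behind the grasp point.
Start: joints at [75.373, 35.231, -0.722, 81.555, 0.464, 63.22, -2.315], TCP at [0.147, -0.633, 0.201] pointing down, gripper open.
Joint ranges: [-178.69, 178.69], [-17.37, 117.87], [-77.05, 75.6], [15.02, 138.74], [-78.02, 258.01], [0.78, 113.62], [-162.83, 162.83]. Speed limits (degrees/s): [159.86, 159.86, 180, 180, 180, 180, 180].

### API

Orientations are given as a 3x3 rotation matrix whose columns are the frame's x, y, z axes.
In Python, from plant import env, kinematics, vision gives the robot as it stands. The module is installed in compiled form; this text tells all that it offers. Calls block until the motion is done:
- env.move_ptp(position, orientation): joint-space move of the TCP to a pose.
- env.line_to(position, vel=0.15, attitude=None, until_force=None): straight line of the TCP; attitude=None keeps the orientation; vel is the mean speed in m/s. With until_force (N) it stops when the force on the tool has changed by that much, and returns True; else False.
- env.move_j(angles): joint-space move.
- env.set_gripper(opening): finger opening in m; the grip force is fixed at half the most; returns when the fingers have stopped.
- env.pause(seconds).
- kinematics.inverse_kinematics(position, orientation): joint angles nearest the present ones, or None.
- env.get_obs(): the state.
- vision.camera(name): name is "scene" or "top" or "wrist"; returns (picture, depth): 480x640x3 uint8, blue, green, red; 480x640 float32, m along the optical axis (not along the pixel's ray), 0 where there is no reading.
- vision.camera_info(name): a dict with "fovy" (degrees; the focal length in pixels is half the picture's height over the tangent of half this angle, whatever the lens; pixels are square), "cx", "cy" (the principal point, pixels), "dist" ([k1, k2, p1, p2, k3] as OpenCV has them; the pictures are not rectified), "R" (3x3) and "t" (3): a world point X has camera coordinates R X + t. Camera axes: x right, y down, z forward; pixel columns grow to the right and rows downward; lengths in m; the calibration is good to about 2 mm. A picture is of the moment at which its call begins: read the wrist's pose just before it. camera_info takes no time and is no camera call; for the wrist camera it gives the pose at the moment of the call.
A pose or a line that the arm cannot do raises env.Unreachable and nothing moves.
- env.hand_in(): hands the job in, once; it reports no verdict.
The state is a dict: "time_s": time; "joint_pos": joint angles; "joint_vel": joint speeds; "effort": joint torques, N m; "position": TCP position; "tcp_rot": TCP orientation; "ft_force": force on the tool from outside, world axes, zero at the start; "torque": the same for the moment, N m; "finger_gap": finger opening in m.
Only numpy, scipy, OpenCV 4.12 (cv2) and the standard library are available. Lean on these libraries where they do the work, as an engineer would, in place of code of your own. Each camera call takes 0.05 s, during which the arm holds its last target. There are 200 camera calls.

## Working session

There is one attempt and no reset: what is moved stays moved. The work goes in short steps, each a Python script; the robot and the scene stay as the last script left them, time stands still between calls to the robot, and variables do not carry over. Pictures are saved under pics/ and viewed, about 8 in all and at most 12, crops included, and the job is handed in when it is done.

```bash
mkdir -p pics
cat > h.py <<'E'
from plant import env, kinematics, vision
import numpy as np, cv2
def shot(n):
    info=vision.camera_info(n); p,d=vision.camera(n); return p,d,info
def K(info):
    f=240/np.tan(np.radians(info["fovy"])/2)
    return np.array([[f,0,info["cx"]],[0,f,info["cy"]],[0,0,1.]])
def cloud(d,info):
    v,u=np.mgrid[0:480,0:640]
    uv=np.stack([u,v],-1).reshape(-1,1,2).astype(np.float64)
    n=cv2.undistortPoints(uv,K(info),np.array(info["dist"],float)).reshape(480,640,2)
    c=np.concatenate([n*d[...,None],d[...,None]],-1)
    w=(c-np.array(info["t"]))@np.array(info["R"])
    w[d<=0]=np.nan
    return w
def onplane(uv,z,info):
    n=cv2.undistortPoints(np.array(uv,float).reshape(-1,1,2),K(info),np.array(info["dist"],float)).reshape(-1,2)
    R=np.array(info["R"]);C=-R.T@np.array(info["t"])
    r=np.c_[n,np.ones(len(n))]@R
    return C+r*((z-C[2])/r[:,2])[:,None]
E
python3 - <<'E'
from h import *
import pickle
o=env.get_obs();print(o["time_s"],o["finger_gap"],o["tcp_rot"])
for n in("scene","top"):
    p,d,i=shot(n);cv2.imwrite(f"pics/{n}0.png",p);pickle.dump((p,d,i),open(n+".pkl","wb"))
    R=np.array(i["R"]);print(n,i["fovy"],i["dist"],-R.T@np.array(i["t"]),R[2],(d>0).mean())
E
```

```text
0.0 0.09297228124454852 [[-6.52097678e-04  2.26876124e-01 -9.73923405e-01]
 [ 2.44738319e-03 -9.73920333e-01 -2.26877047e-01]
 [-9.99996793e-01 -2.53150977e-03  7.98383740e-05]]
scene 43.257162740251985 [-0.20323486  0.          0.          0.          0.        ] [1.23330902 0.67800644 1.24071757] [-0.44644537 -0.47396884 -0.75897303] 0.9943684895833333
top 42.40910433140096 [-0.18485843  0.          0.          0.          0.        ] [ 0.30066589 -0.0234911   1.63895816] [ 0.1510526   0.0031056  -0.98852085] 0.9959733072916667
```

View pics/scene0.png

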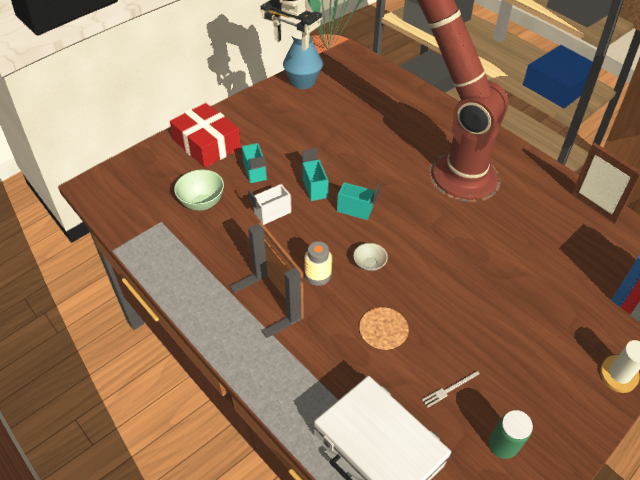

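View pics/top0.png

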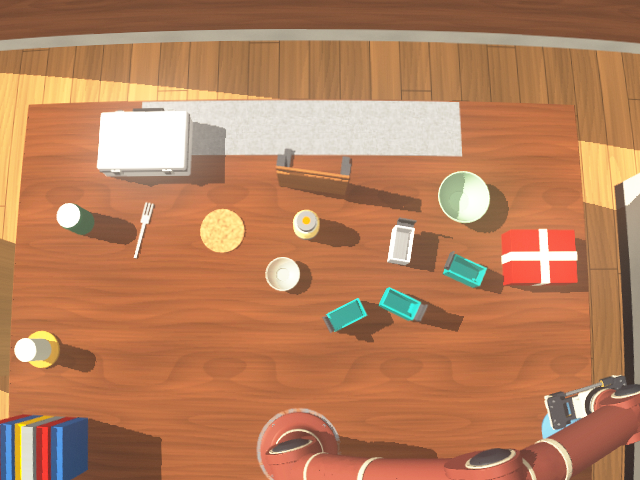

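The scene view shows the rack at (275,275), lantern (318,262), mat (384,328) and aluminium caddy (272,204), with turquoise look-alikes and the bowl, dish and fork nearby. In the top view the lantern is at (306,222), mat (222,230), caddy (401,243) with its hook at (405,224), and rack (313,175).

Run:
```python
from h import *
import pickle
np.set_printoptions(precision=4,suppress=True)
S={n:pickle.load(open(n+".pkl","rb")) for n in("scene","top")}
W={n:cloud(S[n][1],S[n][2]) for n in S}
p=S["top"][0];w=W["top"]
def near(n,u,v,r):
    m=np.zeros((480,640),bool);m[v-r:v+r,u-r:u+r]=1;return m
def rect(P): 
    (c,s,a)=cv2.minAreaRect(P[:,:2].astype(np.float32)*1000);return np.array(c),s,a
print("table z",[np.nanmedian(W[n][...,2][200:300,100:500]) for n in W])
# lantern cap
for n,u,v in(("top",306,222),("scene",318,255)):
    w=W[n];m=near(n,u,v,30)&(w[...,2]>.097)&(w[...,2]<.112)
    from numpy import nanmedian
    P=w[m]; c=P.mean(0) 
    q=np.argwhere(m)[:,::-1].astype(np.float32)
    print("lantern cap",n,len(P),c,np.ptp(P,axis=0),cv2.minEnclosingCircle((P[:,:2]*1000).astype(np.float32)))
# mat
for n,u,v in(("top",222,230),("scene",384,328)):
    img=S[n][0];hsv=cv2.cvtColor(img,cv2.COLOR_BGR2HSV)
    m=near(n,u,v,32)&(hsv[...,2]>170)
    cn=max(cv2.findContours(m.astype(np.uint8),0,1)[0],key=cv2.contourArea)
    q=onplane(cn.reshape(-1,2),.004,S[n][2])
    print("mat",n,cv2.minEnclosingCircle((q[:,:2]*1000).astype(np.float32)),cv2.fitEllipse((q[:,:2]*1000).astype(np.float32)))
# caddy
for n,u,v in(("top",402,240),("scene",272,203)):
    w=W[n];m=near(n,u,v,30)
    for lo,hi in((.06,.078),(.085,.115),(.01,.115)):
        P=w[m&(w[...,2]>lo)&(w[...,2]<hi)]
        if len(P)>5: print("caddy",n,lo,len(P),rect(P),P[:,2].max())
# rack
for n,u,v in(("top",313,175),("scene",275,270)):
    w=W[n];m=near(n,u,v,65)
    P=w[m&(w[...,2]>.165)&(w[...,2]<.2)]
    print("rack",n,len(P),rect(P),P[:,2].max(),P.mean(0))
for nm,u,v,h in(("bowl",464,197,.06),("dish",283,274,.025)):
    w=W["top"];P=w[near(0,u,v,32)&(w[...,2]>h-.01)&(w[...,2]<h+.02)]
    print(nm,cv2.minEnclosingCircle((P[:,:2]*1000).astype(np.float32)))
print("fork",onplane([[148,205],[136,256]],.004,S["top"][2]))
c=[cv2.resize(S["top"][0][210:275,375:440],None,fx=6,fy=6,interpolation=2),cv2.resize(S["top"][0][140:205,265:365],None,fx=6,fy=6,interpolation=2)[:390,:]]
cv2.imwrite("pics/c1.png",np.hstack(c)[:, :800+190][:, :990][:,::1][:390,:800])
```

```text
table z [np.float64(-8.770306077766746e-05), np.float64(0.0006439962498924418)]
lantern cap top 312 [ 0.5849 -0.0175  0.1046] [0.052  0.0481 0.0145] ((585.051513671875, -18.085058212280273), 26.241252899169922)
lantern cap scene 299 [ 0.5912 -0.0171  0.1035] [0.0547 0.0528 0.0139] ((589.6115112304688, -17.114999771118164), 27.773401260375977)
mat top ((578.6400146484375, 210.0736083984375), 122.70494842529297) ((578.6987915039062, 209.41995239257812), (200.5382537841797, 205.40538024902344), 127.31224822998047)
mat scene ((579.8294067382812, 207.9226837158203), 60.66313934326172) ((579.64892578125, 208.3052520751953), (116.62159729003906, 119.07221221923828), 143.08462524414062)
caddy top 0.06 297 (array([ 538.1483, -267.3755]), (52.446197509765625, 103.52445220947266), 80.14922332763672) 0.07798547804377494
caddy top 0.085 54 (array([ 588.7856, -276.1051]), (45.23362350463867, 6.239312171936035), 82.75685119628906) 0.11237340738266906
caddy top 0.01 641 (array([ 549.8051, -286.5015]), (156.93592834472656, 132.2613525390625), 0.17805364727973938) 0.11237340738266906
caddy scene 0.06 
[... 159 characters left out ...]
247 ]), (48.162437438964844, 6.623265266418457), 78.70064544677734) 0.10629772825010855
caddy scene 0.01 1141 (array([ 528.4588, -338.01  ]), (205.0133056640625, 108.02781677246094), 78.80626678466797) 0.10629772825010855
rack top 495 (array([705.1779, -35.6187]), (178.61306762695312, 39.8283576965332), 82.70344543457031) 0.19378955992620187 [ 0.6968 -0.0369  0.1815]
rack scene 648 (array([708.9684, -36.3484]), (186.79788208007812, 39.722259521484375), 82.26362609863281) 0.18958300926388505 [ 0.706  -0.0304  0.1791]
bowl ((658.388671875, -434.0184020996094), 71.10356903076172)
dish ((474.42626953125, 36.19849395751953), 62.55609130859375)
fork [[0.6454 0.4137 0.004 ]
 [0.5048 0.441  0.004 ]]
```

View pics/c1.png

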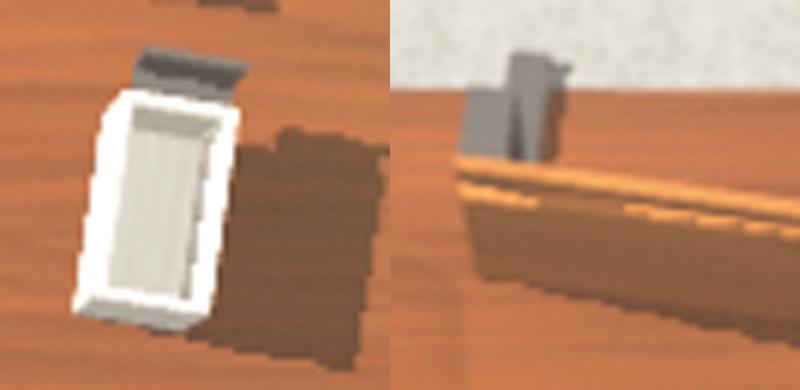

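```bash
cat >> h.py <<'E'
def down(yaw):  # tool down, y axis at world yaw
    y=np.array([np.cos(yaw),np.sin(yaw),0]);x=np.array([0,0,-1.]);return np.c_[x,y,np.cross(x,y)]
np.set_printoptions(precision=4,suppress=True)
def st():
    o=env.get_obs();print("t",round(o["time_s"],2),"pos",np.array(o["position"]),"F",np.array(o["ft_force"]),"gap",round(o["finger_gap"],4));return o
E
python3 - <<'E'
from h import *
import pickle
R=down(np.radians(-97.5))
for k,p in enumerate([[.50,-.26,.33],[.52,-.03,.33]]):
    env.move_ptp(p,R);st()
    s=shot("wrist");pickle.dump(s,open(f"w{k}.pkl","wb"))
    Rc=np.array(s[2]["R"]);print(-Rc.T@np.array(s[2]["t"]),Rc[2],s[2]["fovy"])
    im=s[0] if k==0 else np.hstack([im,s[0]])
cv2.imwrite("pics/w.png",cv2.resize(im,(800,300),interpolation=cv2.INTER_AREA))
E
```

```text
t 2.02 pos [ 0.4993 -0.2613  0.3297] F [-0.6488  1.0061  0.1447] gap 0.0929
[ 0.5714 -0.2714  0.5129] [-0.2604  0.0343 -0.9649] 69.09299181148519
t 2.98 pos [ 0.5201 -0.0324  0.3299] F [ 0.0559 -0.8608 -0.0588] gap 0.0931
[ 0.592  -0.0424  0.5132] [-0.2595  0.0335 -0.9652] 69.09299181148519
```

View pics/w.png

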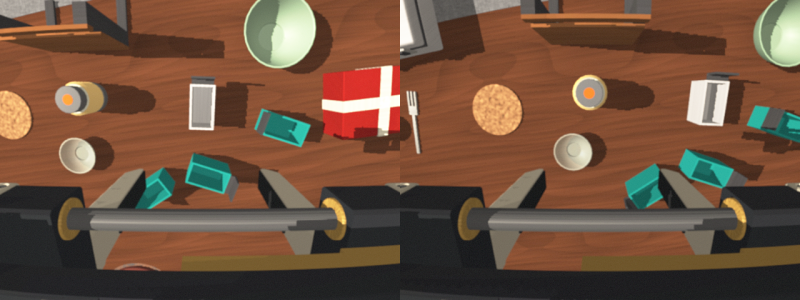

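The wrist views show the caddy in w0 at (202,105), and in w1 the lantern (590,93), mat (497,110) and rack edge (585,17), all unobstructed. Next I measure them with these close views.

Run:
```python
from h import *
import pickle
rect=lambda P:cv2.minAreaRect((P[:,:2]*1000).astype(np.float32))
circ=lambda P:cv2.minEnclosingCircle((P[:,:2]*1000).astype(np.float32))
S={k:pickle.load(open(k+".pkl","rb")) for k in("w0","w1","top","scene")}
def box(w,x0,x1,y0,y1,z0,z1):
    return (w[...,0]>x0)&(w[...,0]<x1)&(w[...,1]>y0)&(w[...,1]<y1)&(w[...,2]>z0)&(w[...,2]<z1)
for k in S:
    w=cloud(S[k][1],S[k][2])
    print("==",k)
    m=box(w,.53,.64,-.07,.03,.095,.115);P=w[m]
    if len(P)>20: print("cap",len(P),circ(P),np.median(P[:,2]))
    m=box(w,.46,.57,-.31,-.22,.063,.077);P=w[m]
    if len(P)>20: print("caddy rim",len(P),rect(P),np.median(P[:,2]))
    m=box(w,.57,.63,-.32,-.23,.085,.115);P=w[m]
    if len(P)>10: print("lip",len(P),rect(P),np.percentile(P[:,2],[5,50,98]),P.mean(0))
    m=box(w,.64,.74,-.14,.07,.165,.2);P=w[m]
    if len(P)>20:
        # front edge line: min x per y bin
        print("slat top z",np.percentile(P[:,2],[50,95]))
    m=box(w,.62,.74,-.12,.06,.02,.12);P=w[m]
    if len(P)>100:
        # robust line fit to front face
        l=cv2.fitLine((P[:,:2]*1000).astype(np.float32),cv2.DIST_HUBER,0,.01,.01).ravel();a=np.degrees(np.arctan2(l[0],l[1]))
        n=np.array([l[1],-l[0]]);n*=np.sign(n[0]);d=(P[:,:2]*1000-l[2:])@n
        print("board face",len(P),"yaw",-a,"pt",l[2:],"spread",np.percentile(d,[5,50,95]))
    m=box(w,.62,.76,-.16,.09,.17,.2);P=w[m]
    if len(P)>20: print("slat",rect(P),len(P))
```

```text
== w0
cap 1577 ((586.6499633789062, -18.99545669555664), 26.657865524291992) 0.1045236878098891
caddy rim 568 ((531.2528686523438, -265.8168640136719), (50.21410369873047, 85.14501953125), 80.42343139648438) 0.06941496888732437
lip 173 ((589.6473388671875, -275.87420654296875), (43.93537139892578, 4.17432165145874), 80.24725341796875) [0.0902 0.1032 0.1051] [ 0.5895 -0.2753  0.102 ]
slat top z [0.1829 0.1847]
board face 2529 yaw -7.979714 pt [687.9473 -42.7145] spread [-0.6502 -0.0364 29.3693]
slat ((704.3427124023438, -51.621482849121094), (150.2313232421875, 37.04411697387695), 82.18946075439453) 2637
== w1
cap 1576 ((586.677734375, -18.51678466796875), 25.837692260742188) 0.10448179499633334
caddy rim 813 ((531.0900268554688, -266.0529479980469), (52.168418884277344, 85.49810028076172), 80.88385772705078) 0.06876625782766338
lip 205 ((590.0658569335938, -275.3102111816406), (44.454124450683594, 4.5163750648498535), 79.5114517211914) [0.0872 0.1029 0.1051] [ 0.5902 -0.2731  0.1   ]
slat top z [0.183  0.1846]
board face 3060 yaw -8.003422 pt [689.6445 -30.93  ] spread [-0.6423 -0.02
[... 643 characters left out ...]
 -35.618675231933594), (178.6130828857422, 39.82830810546875), 82.70342254638672) 470
== scene
cap 310 ((589.6115112304688, -17.114999771118164), 27.773401260375977) 0.10343800925620539
caddy rim 164 ((530.0239868164062, -266.3354797363281), (59.53131103515625, 79.9980697631836), 84.2796859741211) 0.06767213311961753
lip 54 ((591.660888671875, -277.2469787597656), (48.16248321533203, 6.623207092285156), 78.7006607055664) [0.0861 0.0986 0.1059] [ 0.5924 -0.2754  0.0969]
slat top z [0.1811 0.1863]
board face 1217 yaw -11.027391 pt [699.4033 -47.3942] spread [-79.5114  -0.1414  28.0688]
slat ((708.9409790039062, -36.31977844238281), (186.7954864501953, 39.46455001831055), 82.37947845458984) 572
```

```bash
python3 - <<'E'
from h import *
R=down(np.radians(-98))
L=np.array([.5867,-.0186]);M=np.array([.5795,.2085])
env.move_ptp([*L,.17],R)
env.line_to([*L,.098],vel=.12);st()
env.set_gripper(.03);st()
env.line_to([*L,.16],vel=.12);st()
env.line_to([*M,.16],vel=.2)
env.line_to([*M,.112],vel=.12)
print(env.line_to([*M,.096],vel=.03,until_force=3));st()
env.set_gripper(.09);st()
env.line_to([*M,.2],vel=.2)
p,d,i=shot("wrist");w=cloud(d,i)
m=(abs(w[...,0]-M[0])<.06)&(abs(w[...,1]-M[1])<.06)&(w[...,2]>.1)&(w[...,2]<.125);P=w[m]
print(len(P),cv2.minEnclosingCircle((P[:,:2]*1000).astype(np.float32)),np.percentile(P[:,2],[5,50,95]))
# obstacles near caddy front
import pickle
q=pickle.load(open("top.pkl","rb"));w=cloud(q[1],q[2]);hsv=cv2.cvtColor(q[0],cv2.COLOR_BGR2HSV)
m=((hsv[...,0]>75)&(hsv[...,0]<100)&(hsv[...,1]>120)&(w[...,2]>.05)).astype(np.uint8)
n,lab,s,c=cv2.connectedComponentsWithStats(m)
for k in range(1,n):
    if s[k,4]>60: P=w[lab==k];print("turq",s[k,4],P.min(0),P.max(0))
E
cat > plan.py <<'E'
import numpy as np, heapq
def samp(x0,x1,z0,z1,s=1.):
    a=np.arange(x0,x1+.1,s);b=np.arange(z0,z1+.1,s);return np.vstack([np.c_[a,0*a+z0],np.c_[a,0*a+z1],np.c_[0*b+x0,b],np.c_[0*b+x1,b]])
PT=np.vstack([samp(55,59,31,69),samp(45,55,31,35),samp(43,45,-35,35)])
OB=[(0,6,-140,0),(0,6,26,44)]
def clr(x,z,th):  # (x,z): caddy centre in groove frame mm; th deg front-up
    t=np.radians(th);c,s=np.cos(t),np.sin(t)
    P=np.c_[x+c*PT[:,0]+s*PT[:,1],z-s*PT[:,0]+c*PT[:,1]];m=99
    for a,b,e,f in OB:
        q=np.abs(P-[(a+b)/2,(e+f)/2])-[(b-a)/2,(f-e)/2]
        m=min(m,(np.linalg.norm(np.maximum(q,0),axis=1)+np.minimum(q.max(1),0)).min())
    return m
X=np.arange(-120,-36,2.);Z=np.arange(-60,12,2.);T=np.arange(0,46,2.5)
memo={}
def cl(k):
    if k not in memo: memo[k]=clr(X[k[0]],Z[k[1]],T[k[2]])
    return memo[k]
def plan(goal,start):
    D={start:0};prev={};h=[(0,start)]
    while h:
        d,k=heapq.heappop(h)
        if k==goal: break
        if d>D[k]: continue
        for dx in(-1,0,1):
            for dz in(-1,0,1):
                for dt in(-1,0,1):
                    n=(k[0]+dx,k[1]+dz,k[2]+dt)
                    if n==k or not(0<=n[0]<len(X) and 0<=n[1]<len(Z) and 0<=n[2]<len(T)):continue
                    g=cl(n)
                    if g<.3: continue
                    e=d+np.sqrt(dx*dx+dz*dz+dt*dt)*(1+ (6/g)**2 if g<8 else 1)
                    if e<D.get(n,1e9): D[n]=e;prev[n]=k;heapq.heappush(h,(e,n))
    out=[goal]
    while out[-1]!=start: out.append(prev[out[-1]])
    return out[::-1]
if __name__=="__main__":
    ix=lambda A,v:int(np.argmin(abs(A-v)))
    st=(ix(X,-110),ix(Z,-40),ix(T,37.5));g=(ix(X,-46),ix(Z,-30),ix(T,0))
    print(cl(g))
    for k in plan(g,st):
        x,z,t=X[k[0]],Z[k[1]],T[k[2]];r=np.radians(t)
        print(x,z,t,"clr %.1f lip %.1f %.1f"%(cl(k),x+57*np.cos(r)+69*np.sin(r),z-57*np.sin(r)+69*np.cos(r)))
E
python3 plan.py
```

```text
t 4.51 pos [ 0.5876 -0.0187  0.0992] F [-0.0365 -1.2511 -0.0704] gap 0.0929
t 5.62 pos [ 0.5867 -0.0186  0.098 ] F [-0.684  -0.2386 -0.0933] gap 0.03
t 6.28 pos [ 0.5861 -0.0186  0.1595] F [-0.4316 -0.1525 -0.7115] gap 0.0302
False
t 8.8 pos [0.5796 0.2085 0.0959] F [-0.5022 -0.411   0.6079] gap 0.0298
t 9.87 pos [0.5795 0.2085 0.096 ] F [-0.8748  0.2458  0.4759] gap 0.0899
1.0
-110.0 -40.0 37.5 clr 21.2 lip -22.8 -20.0
-110.0 -38.0 37.5 clr 21.2 lip -22.8 -18.0
-110.0 -36.0 37.5 clr 21.2 lip -22.8 -16.0
-110.0 -34.0 37.5 clr 21.2 lip -22.8 -14.0
-108.0 -32.0 37.5 clr 19.2 lip -20.8 -12.0
-106.0 -30.0 37.5 clr 17.2 lip -18.8 -10.0
-104.0 -28.0 37.5 clr 15.2 lip -16.8 -8.0
-104.0 -26.0 37.5 clr 15.2 lip -16.8 -6.0
-104.0 -24.0 37.5 clr 15.2 lip -16.8 -4.0
-104.0 -22.0 37.5 clr 15.2 lip -16.8 -2.0
-104.0 -20.0 37.5 clr 15.2 lip -16.8 0.0
-104.0 -18.0 37.5 clr 15.2 lip -16.8 2.0
-104.0 -16.0 37.5 clr 15.4 lip -16.8 4.0
-102.0 -14.0 40.0 clr 12.5 lip -14.0 2.2
-100.0 -12.0 40.0 clr 10.9 lip -12.0 4.2
-98.0 -10.0 40.0 clr 9.8 lip -10.0 6.2
-96.0 -8.0 40.0 clr 9.4 lip -8.0 8.2
-94.0 -6.0 4
[... 1330 characters left out ...]
ip 11.0 39.0Traceback (most recent call last):
  File "<stdin>", line 15, in <module>
    return _quantile_unchecked(
        a, q, axis, out, overwrite_input, method, keepdims, weights)
    return _ureduce(a,
                    func=_quantile_ureduce_func,
    ...<5 lines>...
                    overwrite_input=overwrite_input,
                    method=method)
    r = func(a, **kwargs)
    result = _quantile(arr,
                       quantiles=q,
    ...<2 lines>...
                       out=out,
                       weights=wgt)
    slices_having_nans = np.isnan(arr[-1, ...])
                                  ~~~^^^^^^^^^
IndexError: index -1 is out of bounds for axis 0 with size 0
```

The gripper closed to 30 mm, so it missed the 52 mm cap. Looking before doing anything else.

Run:
```python
from h import *
import pickle
st()
s=shot("wrist");t=shot("top")
cv2.imwrite("pics/m.png",np.hstack([cv2.resize(s[0],(400,300)),cv2.resize(t[0][120:360,180:500],(400,300))]))
for n,(p,d,i) in(("wrist",s),("top",t)):
    w=cloud(d,i);m=(w[...,2]>.09)&(w[...,2]<.12)&(w[...,0]>.5)&(w[...,0]<.64)&(w[...,1]>-.15)&(w[...,1]<.26);P=w[m]
    if len(P)>20: print(n,len(P),cv2.minEnclosingCircle((P[:,:2]*1000).astype(np.float32)),np.percentile(P[:,2],[5,50,95]))
```

```text
t 10.58 pos [0.5783 0.208  0.1983] F [-0.151  -0.1404 -0.544 ] gap 0.0898
wrist 3351 ((587.3154296875, -17.888675689697266), 26.5773868560791) [0.0936 0.1043 0.1057]
top 331 ((585.5260620117188, -17.933652877807617), 26.654422760009766) [0.098  0.1047 0.1107]
```

View pics/m.png

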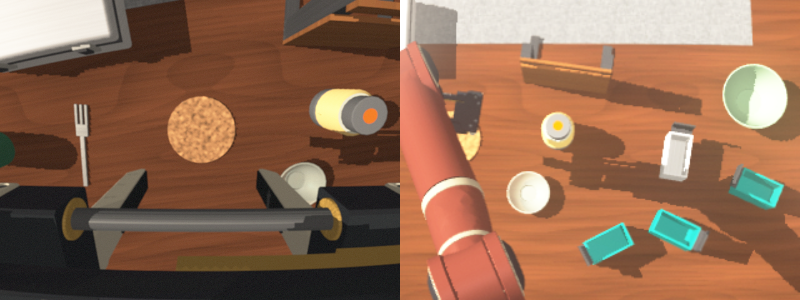

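The lantern is untouched and still upright at (557,128) in the top crop; the wrist view shows the empty mat at (201,130). I'll check where the fingertips really are against the reported TCP.

Run:
```python
from h import *
o=st();T=np.array(o["position"]);R=np.array(o["tcp_rot"]);print(R)
for n in("wrist","scene","top"):
    p,d,i=shot(n);w=cloud(d,i);l=(w-T)@R
    m=(abs(l[...,0]-0)<.06)&(abs(l[...,1])<.1)&(abs(l[...,2])<.05)&(w[...,2]>.14)
    P=l[m];print(n,len(P))
    if len(P): 
        print(np.percentile(P,[0.5,5,50,95,99.5],axis=0))
        h,e=np.histogram(P[:,1],bins=np.arange(-.1,.101,.01));print(h)
print(o["joint_pos"])
```

```text
t 10.68 pos [0.5783 0.208  0.198 ] F [0.8418 0.6972 0.1612] gap 0.0898
[[-0.0037 -0.1391 -0.9903]
 [-0.0015 -0.9903  0.1391]
 [-1.      0.002   0.0035]]
wrist 4255
[[-0.0598 -0.0591 -0.0101]
 [-0.0584 -0.0563 -0.0098]
 [-0.0433 -0.044  -0.0088]
 [-0.0213  0.0572  0.0049]
 [-0.0175  0.0601  0.0071]]
[   0    0    0    6  715 1409    0    0    0    0    0    0    0    0
 1324  774   27    0    0    0]
scene 217
[[-0.0597 -0.0603 -0.0128]
 [-0.0567 -0.0587 -0.0122]
 [-0.0395  0.0451 -0.009 ]
 [-0.0202  0.058   0.0052]
 [-0.0179  0.062   0.0074]]
[ 0  0  0  4 65 23  0  0  0  0  0  0  0  0 82 39  4  0  0  0]
top 0
[ -17.1879   32.4324   -7.6741   87.6907    4.7162   60.4233 -124.0205]
```

Wrist and scene cameras agree: the real fingertips are about 17.5 mm *behind* the reported TCP, not 17 mm ahead. The reported TCP is therefore about 34.5 mm too far along the tool axis, which explains the missed grasp. I'll correct for this from here on and retry the lantern, checking the grip before moving it.

```bash
cat >> h.py <<'E'
OFF=.0345  # measured: real TCP lies this far behind the reported one along tool x
def cmd(P,R): return np.array(P,float)+OFF*R[:,0]
E
python3 - <<'E'
from h import *
R=down(np.radians(-98))
L=np.array([.5870,-.0183]);M=np.array([.5795,.2085])
env.move_ptp(cmd([*L,.17],R),R)
env.line_to(cmd([*L,.097],R),vel=.12)
env.set_gripper(.03);o=st()
if not .045<o["finger_gap"]<.06: raise SystemExit("no grip")
env.line_to(cmd([*L,.15],R),vel=.12);st()
env.line_to(cmd([*M,.15],R),vel=.2)
env.line_to(cmd([*M,.108],R),vel=.12)
print(env.line_to(cmd([*M,.098],R),vel=.03,until_force=3));st()
env.set_gripper(.09)
env.line_to(cmd([*M,.22],R),vel=.25);st()
p,d,i=shot("wrist");w=cloud(d,i)
m=(abs(w[...,0]-M[0])<.06)&(abs(w[...,1]-M[1])<.06)&(w[...,2]>.1)&(w[...,2]<.125);P=w[m]
print(len(P),cv2.minEnclosingCircle((P[:,:2]*1000).astype(np.float32)),np.percentile(P[:,2],[5,50,95]))
import pickle
q=pickle.load(open("top.pkl","rb"));w=cloud(q[1],q[2]);hsv=cv2.cvtColor(q[0],cv2.COLOR_BGR2HSV)
m=((hsv[...,0]>75)&(hsv[...,0]<100)&(hsv[...,1]>120)&(w[...,2]>.05)).astype(np.uint8)
n,lab,s,c=cv2.connectedComponentsWithStats(m)
for k in range(1,n):
    if s[k,4]>30: P=w[lab==k];print("turq",s[k,4],P.min(0),P.max(0))
E
```

```text
t 13.22 pos [ 0.5872 -0.0181  0.0627] F [-0.3679  0.4834  2.2282] gap 0.0513
t 13.81 pos [ 0.5863 -0.0184  0.1149] F [-0.3732  0.084  -1.9388] gap 0.0516
True
t 15.92 pos [0.5808 0.2091 0.0665] F [-0.7795 -0.6133  3.7381] gap 0.0519
t 17.35 pos [0.5786 0.2081 0.1845] F [ 0.1039 -0.8228 -0.5716] gap 0.0901
3397 ((580.83251953125, 208.7332000732422), 25.88273048400879) [0.1071 0.1086 0.1098]
turq 236 [ 0.4237 -0.4837  0.0502] [ 0.5019 -0.3829  0.0799]
turq 234 [ 0.3379 -0.3072  0.0505] [ 0.4192 -0.2084  0.0777]
turq 164 [ 0.3103 -0.1712  0.0502] [ 0.3911 -0.0699  0.0775]
```

The lantern now stands on the mat: cap centre (581,209) mm, top level at 108.6 mm against 109 expected. Next I check reachability and then grasp the caddy with a 45° lean.

```bash
cat >> h.py <<'E'
CAD=np.array([.5334,-.2661,.035]);CY=np.radians(-9.6)
G0=np.array([.6893,-.0332,.140]);GY=np.radians(-8.0)
LEAN=np.radians(45);g=np.array([-.005,0,.008])
def caddy_R(yaw,th):
    xh=np.array([np.cos(yaw),np.sin(yaw),0]);y=np.array([-np.sin(yaw),np.cos(yaw),0]);z=np.array([0,0,1.])
    return np.c_[np.cos(th)*xh-np.sin(th)*z,y,np.sin(th)*xh+np.cos(th)*z]
TL=np.c_[[np.sin(LEAN),0,-np.cos(LEAN)],[0,-1,0],[0,0,0]];TL[:,2]=np.cross(TL[:,0],TL[:,1])
def tool(C,Rc,corr=np.zeros(3)):   # caddy centre & rot -> reported TCP pose; corr: measured caddy-frame shift of caddy in hand
    R=Rc@TL; return C+Rc@(g-corr)+(.002+OFF)*R[:,0],R
def gpose(x,z,th,corr=np.zeros(3)):  # groove frame mm, deg
    n=np.array([np.cos(GY),np.sin(GY),0]);return tool(G0+n*x/1000+np.array([0,0,z/1000]),caddy_R(GY,np.radians(th)),corr)
E
python3 - <<'E'
from h import *
Rc=caddy_R(CY,0)
P,R=tool(CAD,Rc);print(P,R)
for nm,(p,r) in dict(grasp=(P,R),pre=(P-.11*R[:,0],R),lift=(P+[0,0,.1],R),tilt=tool(CAD+[0,0,.12],caddy_R(CY,.7)),far=gpose(-130,-16,40),a=gpose(-104,-16,40),b=gpose(-74,10,40),c=gpose(-56,2,22.5),d=gpose(-46,-31,0),ret=(gpose(-46,-31,0)[0]-.12*gpose(0,0,0)[1][:,0],gpose(0,0,0)[1])).items():
    q=kinematics.inverse_kinematics(p,r);print(nm,p,None if q is None else np.array(q))
E
```

```text
[ 0.5539 -0.2696  0.0172] [[ 0.6972 -0.1668 -0.6972]
 [-0.1179 -0.986   0.1179]
 [-0.7071  0.     -0.7071]]
grasp [ 0.5539 -0.2696  0.0172] [ 25.7841  48.1844  10.2268 134.6358 208.5027  50.4417  82.1337]
pre [ 0.4772 -0.2566  0.095 ] None
lift [ 0.5539 -0.2696  0.1172] [ 33.1686  33.2313  -0.7378 132.4901 210.6929  32.0332  80.2425]
tilt [ 0.5378 -0.2668  0.128 ] [ 28.2872  33.1456  -5.0824  99.7939   2.2955  42.4467 -77.0869]
far [ 0.565  -0.0157  0.097 ] [   2.3455   32.8498   -5.1844  107.3968    6.3879   35.0943 -104.9683]
a [ 0.5908 -0.0194  0.097 ] [   2.6712   34.6791   -5.1834  103.2799    6.2152   37.373  -104.252 ]
b [ 0.6205 -0.0235  0.123 ] [   3.0899   34.9756   -5.3214   96.9831    5.6002   43.3487 -103.0558]
c [ 0.6461 -0.0271  0.1176] [  -1.2216   31.8898   -0.2559  110.4084   13.7078   15.9045 -111.8825]
d [ 0.6644 -0.0297  0.0912] [-17.4766  39.7216  21.1252 128.4792 186.2893  30.8059  68.9254]
ret [ 0.5803 -0.0179  0.176 ] [-29.1079  25.8111  32.2121 137.2355 190.2497  24.4964  65.8735]
```

A 45° lean puts the wrist near its singularity, with joint 6 close to 0 and joint 5 flipping. The rack clearance also allows a smaller lean, so I'll compare a few.

```bash
sed -i 's/^LEAN=.*/LEAN=np.radians(22)/; s/^TL=.*/def mkTL(L):\n    x=np.array([np.sin(L),0,-np.cos(L)]);y=np.array([0,-1.,0]);return np.c_[x,y,np.cross(x,y)]\nTL=mkTL(LEAN)/' h.py
python3 - <<'E'
import h
from h import *
for L in(12,17,22,27):
    h.TL=mkTL(np.radians(L));Rc=caddy_R(CY,0);P,R=tool(CAD,Rc);F=gpose(-46,-31,0)
    print("LEAN",L)
    for nm,(p,r) in dict(grasp=(P,R),pre=(P-.11*R[:,0],R),lift=(P+[0,0,.1],R),tilt=tool(CAD+[0,0,.12],caddy_R(CY,.7)),far=gpose(-130,-16,40),b=gpose(-74,10,40),c=gpose(-56,2,22.5),d=F,ret=(F[0]-.1*F[1][:,0],F[1])).items():
        q=kinematics.inverse_kinematics(p,r);print(nm,None if q is None else np.array(q).round(0))
E
```

```text
Traceback (most recent call last):
  File "h.py", line 38, in tool
    R=Rc@TL; return C+Rc@(g-corr)+(.002+OFF)*R[:,0],R
                          ^
NameError: name 'g' is not defined
```

```bash
echo 'g=np.array([-.005,0,.008])' >> h.py
python3 - <<'E'
import h
from h import *
for L in(12,17,22,27):
    h.TL=mkTL(np.radians(L));Rc=caddy_R(CY,0);P,R=tool(CAD,Rc);F=gpose(-46,-31,0)
    print("LEAN",L)
    for nm,(p,r) in dict(grasp=(P,R),pre=(P-.11*R[:,0],R),lift=(P+[0,0,.1],R),tilt=tool(CAD+[0,0,.12],caddy_R(CY,.7)),far=gpose(-130,-16,40),b=gpose(-74,10,40),c=gpose(-56,2,22.5),d=F,ret=(F[0]-.1*F[1][:,0],F[1])).items():
        q=kinematics.inverse_kinematics(p,r);print(nm,None if q is None else np.array(q).round(0))
E
```

```text
LEAN 12
grasp [ 32.  42.  -9. 112.   9.  16. -82.]
pre [ 31.  30.  -6. 111.  -0.  28. -73.]
lift [ 31.  32.  -7. 108.   1.  29. -75.]
tilt [ 24.  49.  -5.  72.   8.  87. -82.]
far [   5.   48.   -7.   80.    1.   80. -100.]
b [  4.  51.  -6.  67.   1.  90. -99.]
c [   4.   44.   -6.   80.    3.   66. -100.]
d [   2.   37.   -4.  102.    9.   29. -106.]
ret [   2.   29.   -5.   99.    7.   40. -104.]
LEAN 17
grasp [ 33.  41. -10. 116.  10.   7. -83.]
pre [ 35.  29.  -9. 116.  -2.  19. -71.]
lift [ 33.  31.  -9. 112.  -0.  21. -73.]
tilt [ 24.  46.  -5.  76.   8.  81. -82.]
far [   5.   45.   -7.   84.    1.   74. -100.]
b [  4.  49.  -6.  71.   1.  83. -99.]
c [   4.   41.   -6.   85.    3.   59. -101.]
d [   1.   36.   -2.  106.   11.   21. -109.]
ret [   1.   27.   -4.  105.    9.   32. -107.]
LEAN 22
grasp [  56.   49.  -44.  119.   93.   24. -158.]
pre [ 40.  28. -15. 121.  -0.  10. -71.]
lift [ 36.  31. -12. 116.  -1.  13. -72.]
tilt [ 25.  43.  -5.  80.   7.  74. -82.]
far [   4.   43.   -7.   88.    2.   67. -100.]
b [  4.  46.  -6.  76.   2.  76. -99.]
c [   4.   39.   -6.   90.    4.   52. -101.]
d [  -2.   35.    1.  111.   14.   13. -112.]
ret [  -1.   25.   -2.  111.   12.   23. -110.]
LEAN 27
grasp [ 29.  41.  -1. 123. 219.  13.  69.]
pre [ 45.  29. -19. 126.   8.   1. -78.]
lift [ 40.  31. -17. 119.   2.   5. -73.]
tilt [ 26.  41.  -5.  85.   6.  68. -81.]
far [   4.   40.   -7.   92.    2.   61. -101.]
b [   4.   43.   -6.   81.    2.   69. -100.]
c [   3.   37.   -5.   94.    6.   44. -103.]
d [  -5.   35.    6.  115.   18.    4. -117.]
ret [  -4.   24.    2.  117.   16.   14. -116.]
```

A 12° lean keeps the wrist regular, and the body still clears the rack. Grasping the caddy.

```bash
sed -i 's/^LEAN=.*/LEAN=np.radians(12)/' h.py
python3 - <<'E'
from h import *
import pickle
Rc=caddy_R(CY,0);P,R=tool(CAD,Rc)
env.move_ptp(P-.11*R[:,0],R)
env.line_to(P,vel=.12);st()
env.set_gripper(.03);o=st()
if not .045<o["finger_gap"]<.055: raise SystemExit("no grip")
env.line_to(P+[0,0,.13],vel=.15);st()
p,r=gpose(-135,-16,40)
env.move_ptp(p,r);st()
for n in("wrist","scene","top"):
    s=shot(n);pickle.dump((*s,env.get_obs()),open(n+"2.pkl","wb"))
    cv2.imwrite(f"pics/{n}2.png",s[0])
a=cv2.imread("pics/wrist2.png");b=cv2.imread("pics/scene2.png")[130:370,200:440]
cv2.imwrite("pics/two.png",np.hstack([cv2.resize(a,(480,360)),cv2.resize(b,(320,320))[:, :] if 0 else cv2.copyMakeBorder(cv2.resize(b,(320,320)),0,40,0,0,0)]))
E
```

```text
t 20.22 pos [ 0.5364 -0.2668  0.008 ] F [-0.6734  0.7371  0.6576] gap 0.09
t 20.93 pos [ 0.536  -0.2665  0.0074] F [-1.1551 -0.905   0.5042] gap 0.0497
t 21.95 pos [ 0.5349 -0.2661  0.1361] F [-0.437   0.4073 -2.3978] gap 0.05
t 22.95 pos [ 0.5398 -0.0149  0.1007] F [-0.5933 -1.274  -1.2802] gap 0.0497
```

View pics/two.png

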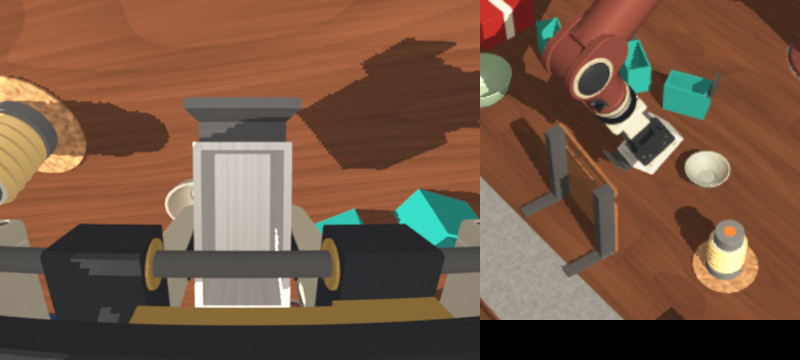

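The caddy is held with its front up; in the wrist view the lip spans (185-300, 100) and the rim runs from (195,143) down. The lantern stands on the mat. Now I measure the lip in the hand.

Run:
```python
from h import *
import pickle
for n in("wrist","scene","top"):
    p,d,i,o=pickle.load(open(n+"2.pkl","rb"))
    R=np.array(o["tcp_rot"]);T=np.array(o["position"])
    Rc=R@TL.T;C=T-(.002+OFF)*R[:,0]-Rc@g
    w=cloud(d,i);l=(w-C)@Rc*1000
    yaw=np.degrees(np.arctan2(Rc[1,0],Rc[0,0]));th=np.degrees(np.arctan2(-Rc[2,0],Rc[2,2]))
    print(n,"C",C,"yaw",yaw,"th",th)
    def sel(a,b,c,d_,e,f): return l[(l[...,0]>a)&(l[...,0]<b)&(l[...,1]>c)&(l[...,1]<d_)&(l[...,2]>e)&(l[...,2]<f)]
    P=sel(48,70,-30,30,45,80)
    if len(P)>20:
        print(" lip n",len(P),"pct",np.percentile(P,[2,10,50,90,98],axis=0).tolist())
        q=P[P[:,2]>60];print(" rear/lip upper x:",np.percentile(q[:,0],[5,50,95]),"y",np.percentile(q[:,1],[1,99]))
    P=sel(-60,47,-35,35,28,42)
    if len(P)>20: print(" rim z",np.percentile(P[:,2],[10,50,90]),"y",np.percentile(P[:,1],[1,99]),"x",np.percentile(P[:,0],[1,99]))
    if n!="wrist":
        P=w[(w[...,0]>.64)&(w[...,0]<.72)&(w[...,1]>-.11)&(w[...,1]<.04)&(w[...,2]>.02)&(w[...,2]<.12)]
        nn=np.array([np.cos(GY),np.sin(GY)]);print(" board x in groove",np.percentile((P[:,:2]-G0[:2])@nn*1000,[5,50,95]) if len(P) else None)
```

```text
wrist C [ 0.5554 -0.0179  0.1241] yaw -8.379378941123655 th 39.92276080061958
 lip n 4145 pct [[56.159479231344456, -20.724739942008743, 46.16575235492381], [56.27440217351516, -17.238118176971735, 51.118831690771415], [56.62199189347925, 0.39054179202135253, 67.3355460909169], [59.47268675618433, 17.98330085269151, 68.75932071565093], [60.06858371301027, 21.545270999006785, 69.35835731294868]]
 rear/lip upper x: [56.256  57.5473 59.9722] y [-21.2065  21.933 ]
 rim z [30.6049 34.0601 35.3231] y [-33.1721  33.0709] x [-40.4427  46.6679]
scene C [ 0.5554 -0.018   0.1244] yaw -8.40263634472574 th 39.90912281707572
 lip n 79 pct [[56.4096841143987, -23.017742923818194, 45.79982850430932], [57.424596374596604, -18.28898490221643, 48.11623709160446], [58.5785622496832, 0.44439680950949173, 61.4458826390395], [60.87014124991, 20.26504255914979, 70.73905171593219], [61.716507973985784, 22.15847748226828, 72.34684569793089]]
 rear/lip upper x: [57.6245 59.099  61.4191] y [-24.3859  22.2491]
 rim z [29.9972 34.3303 37.8882] y [-26.5875  25.2594] x [-42.2839  46.854 ]
 board x in groove [ 7.128   9.262  33.7137]
top C [ 0.5554 -0.0177  0.1246] yaw -8.363343409441665 th 39.90892299603379
 board x in groove [-2.66   -1.1794  0.1187]
```

```bash
sed -i 's/Z=np.arange(-60,12,2.)/Z=np.arange(-40,26,2.)/;s/T=np.arange(0,46,2.5)/T=np.arange(0,44,2.5)/' plan.py; sed -i 's/st=(ix(X,-110),ix(Z,-40),ix(T,37.5))/st=(ix(X,-104),ix(Z,-16),ix(T,40))/' plan.py; python3 plan.py | sed -n '8,34p'
python3 - <<'E'
from h import *
o=st();p,r=gpose(-135,-16,40);print(p,kinematics.inverse_kinematics(p,r),o["joint_pos"])
E
```

```text
-96.0 -4.0 40.0 clr 12.0 lip -8.0 12.2
-94.0 -2.0 40.0 clr 11.7 lip -6.0 14.2
-92.0 0.0 40.0 clr 10.1 lip -4.0 16.2
-90.0 2.0 42.5 clr 8.7 lip -1.4 14.4
-88.0 4.0 42.5 clr 8.3 lip 0.6 16.4
-86.0 4.0 42.5 clr 7.1 lip 2.6 16.4
-84.0 6.0 42.5 clr 6.3 lip 4.6 18.4
-82.0 6.0 42.5 clr 5.5 lip 6.6 18.4
-80.0 8.0 42.5 clr 4.4 lip 8.6 20.4
-78.0 10.0 42.5 clr 3.9 lip 10.6 22.4
-76.0 12.0 42.5 clr 4.0 lip 12.6 24.4
-74.0 14.0 42.5 clr 4.1 lip 14.6 26.4
-72.0 14.0 42.5 clr 3.6 lip 16.6 26.4
-70.0 14.0 40.0 clr 3.6 lip 18.0 30.2
-68.0 14.0 37.5 clr 3.5 lip 19.2 34.0
-66.0 12.0 35.0 clr 3.6 lip 20.3 35.8
-64.0 10.0 32.5 clr 4.4 lip 21.1 37.6
-62.0 8.0 30.0 clr 5.1 lip 21.9 39.3
-60.0 6.0 27.5 clr 5.7 lip 22.4 40.9
-58.0 4.0 25.0 clr 6.3 lip 22.8 42.4
-56.0 2.0 22.5 clr 6.9 lip 23.1 43.9
-56.0 0.0 22.5 clr 6.8 lip 23.1 41.9
-56.0 -2.0 20.0 clr 6.3 lip 21.2 43.3
-56.0 -4.0 20.0 clr 6.0 lip 21.2 41.3
-56.0 -6.0 17.5 clr 5.5 lip 19.1 42.7
-54.0 -8.0 15.0 clr 5.1 lip 18.9 43.9
-54.0 -10.0 15.0 clr 4.6 lip 18.9 41.9
t 23.1 pos [ 0.5398 -0.0154  0.1017] F [-0.0979 -0.3259 -1.5953] gap 0.0501
[ 0.5399 -0.0122  0.1011] [ -0.7281  47.3642   3.3042  81.0079  -5.2753  79.6479 -93.6445] [ -0.5308  47.2756   3.4443  81.0655  -5.2439  79.6047 -93.6357]
```

```bash
cat >> h.py <<'E'
CORR=np.array([.001,0,0])
def where():   # caddy in groove frame from reported pose
    o=env.get_obs();R=np.array(o["tcp_rot"]);Rc=R@TL.T;C=np.array(o["position"])-(.002+OFF)*R[:,0]-Rc@(g-CORR)
    Rg=caddy_R(GY,0);c=Rg.T@(C-G0)*1000;l=Rg.T@(C+Rc@[.057,0,.069]-G0)*1000
    print("t %.1f"%o["time_s"],"C",c.round(1),"th %.1f"%np.degrees(np.arctan2(-Rc[2,0],Rc[2,2])),"lip",l.round(1),"F",np.array(o["ft_force"]).round(1))
def follow(wps,vel=.03,f=8):
    for w in wps:
        p,r=gpose(*w,CORR)
        hit=env.line_to(p,vel=vel,attitude=r,until_force=f);where()
        if hit: print("HIT at",w);return False
    return True
E
python3 - <<'E'
from h import *
if follow([(-104,-12,40)],.08): follow([(-94,-2,40),(-86,4,42.5),(-78,10,42.5),(-74,14,42.5),(-70,14,40),(-66,12,35),(-62,8,30),(-56,2,22.5)])
E
```

```text
t 23.6 C [-104.4   -0.6  -12. ] th 40.0 lip [-16.3  -0.7   4.2] F [-0.2  0.7 -2. ]
t 24.3 C [-94.1  -0.   -2. ] th 40.0 lip [-6.  -0.  14.2] F [-0.3  0.4 -2.6]
t 24.7 C [-86.2  -0.    3.7] th 42.5 lip [ 2.5 -0.  16. ] F [ 0.3  0.3 -2.1]
t 25.2 C [-77.9  -0.   10.1] th 42.5 lip [10.8 -0.  22.5] F [-0.9  0.6 -1.6]
t 25.6 C [-73.8  -0.   14.1] th 42.5 lip [14.9 -0.  26.5] F [ 0.3 -0.5 -2.6]
t 25.9 C [-70.2   0.1  14.4] th 40.0 lip [17.9  0.1 30.6] F [-0.5  0.1 -2.5]
t 26.3 C [-66.2   0.1  12.2] th 35.1 lip [20.1  0.1 36. ] F [-1.3 -0.9 -3.1]
t 26.7 C [-62.1   0.    7.9] th 30.1 lip [21.8  0.  39.1] F [-0.7 -0.8 -2.3]
t 27.2 C [-55.9  -0.    1.9] th 22.6 lip [23.2 -0.  43.8] F [ 1.4  0.1 -2.3]
```

The lip went in without contact. Turning the caddy down and seating it gently.

Run:
```python
from h import *
env.pause(.15);where()
if follow([(-56,-4,20),(-54,-10,15),(-53,-17,10),(-50,-23,5),(-47.3,-27.5,1)]):
    follow([(-47,-33,0)],.015,4);env.pause(.2);where()
s=shot("scene");t=shot("wrist")
cv2.imwrite("pics/seat.png",np.hstack([cv2.resize(s[0][190:340,210:360],(400,400)),cv2.resize(t[0],(400,300)) if 0 else cv2.copyMakeBorder(cv2.resize(t[0],(400,300)),0,100,0,0,0)]))
```

```text
t 27.4 C [-55.7  -0.1   1.7] th 22.5 lip [23.4 -0.1 43.6] F [-0.4  0.3 -1.4]
t 27.7 C [-56.1   0.   -4. ] th 20.0 lip [21.1  0.  41.3] F [ 0.  -0.  -2.9]
t 28.2 C [-53.8   0.   -9.7] th 15.0 lip [19.1  0.  42.2] F [ 0.  -0.3 -1.8]
t 28.6 C [-52.6   0.1 -16.8] th 10.0 lip [15.6  0.1 41.2] F [-0.2 -0.1 -2.2]
t 29.0 C [-49.5   0.  -22.8] th 5.0 lip [13.3  0.  41. ] F [ 0.5 -0.2 -3.4]
t 29.4 C [-46.9   0.  -27.3] th 1.0 lip [11.4  0.  40.7] F [-0.3 -0.2 -1.5]
t 29.7 C [-45.8  -0.  -31.3] th 0.0 lip [11.2 -0.  37.7] F [-0.5 -0.1  3.6]
HIT at (-47, -33, 0)
t 29.9 C [-45.8  -0.  -31.3] th 0.1 lip [11.2 -0.1 37.7] F [-0.4 -0.1  5.9]
```

View pics/seat.png

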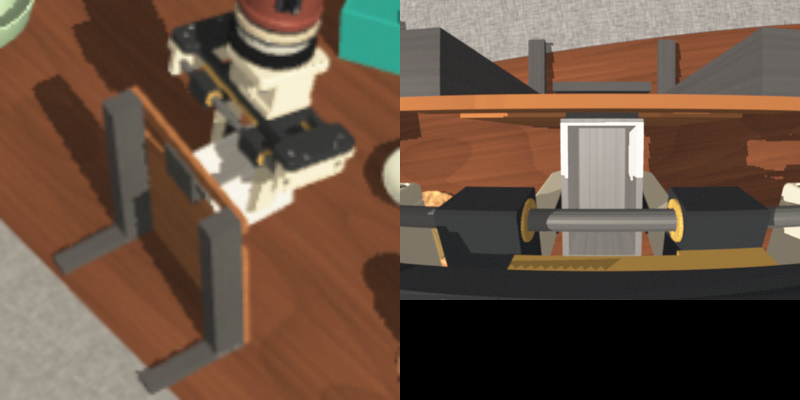

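The lip shows behind the slat (left (185,175), right (602,86)), and contact came at z=-31.3 mm where -31 was expected. Releasing and retreating.

Run:
```python
from h import *
env.set_gripper(.075);env.pause(.2);o=st()
R=np.array(o["tcp_rot"]);T=np.array(o["position"])
env.line_to(T-.13*R[:,0],vel=.1)
T2=T-.13*R[:,0];env.line_to(T2+[-.08,0,.05],vel=.2);st()
Rg=caddy_R(GY,0)
S={n:shot(n) for n in("wrist","scene","top")}
for n,(p,d,i) in S.items():
    w=cloud(d,i);l=(w-G0)@Rg*1000
    s=lambda a,b,c,e,f,h:l[(l[...,0]>a)&(l[...,0]<b)&(l[...,1]>c)&(l[...,1]<e)&(l[...,2]>f)&(l[...,2]<h)]
    P=s(6.5,25,-28,28,28,50)
    if len(P)>10: print(n,"lip",len(P),np.percentile(P,[5,50,95],axis=0).round(1).tolist())
    P=s(-105,-3,-40,40,-12,15)
    if len(P)>30:
        print(n,"rim",len(P),np.percentile(P,[2,98],axis=0).round(1).tolist(),cv2.minAreaRect(P[:,:2].astype(np.float32)))
        A=np.linalg.lstsq(np.c_[P[:,:2],np.ones(len(P))],P[:,2],rcond=None)[0];print("  slopes",A)
    M=np.array([.5795,.2085]);P=w[(abs(w[...,0]-M[0])<.06)&(abs(w[...,1]-M[1])<.06)&(w[...,2]>.1)&(w[...,2]<.125)]
    if len(P)>30: print(n,"lantern",cv2.minEnclosingCircle((P[:,:2]*1000).astype(np.float32)),np.median(P[:,2]))
cv2.imwrite("pics/end.png",np.hstack([cv2.resize(S["scene"][0],(400,300)),cv2.resize(S["wrist"][0],(400,300))]))
```

```text
t 30.85 pos [ 0.6435 -0.0269  0.0794] F [ 0.3089 -0.4516 -0.0826] gap 0.0746
t 32.92 pos [ 0.538  -0.0231  0.2566] F [ 0.374   0.1827 -0.291 ] gap 0.0752
wrist lip 105 [[8.6, -20.9, 36.8], [9.4, -2.3, 37.7], [10.2, 16.9, 39.2]]
wrist rim 1789 [[-92.3, -24.8, -10.1], [-3.7, 24.3, 4.2]] ((-47.74311828613281, -0.11450386047363281), (49.82072448730469, 89.4493408203125), 89.93232727050781)
  slopes [ 0.0085 -0.0248  0.7537]
wrist lantern ((580.2376098632812, 207.51651000976562), 26.568500518798828) 0.10850381746640797
scene lip 95 [[6.9, -22.9, 28.4], [10.3, 1.7, 37.5], [13.1, 24.1, 44.6]]
scene rim 308 [[-90.3, -26.9, -11.5], [-17.1, 25.9, 5.2]] ((-47.447879791259766, -1.6786422729492188), (56.05750274658203, 88.58320617675781), 89.79000091552734)
  slopes [ 0.0237  0.0083 -1.9618]
scene lantern ((581.787109375, 206.4776153564453), 28.37007713317871) 0.10846716556017745
top lip 14 [[6.7, -14.5, 33.7], [8.2, -0.2, 38.4], [8.9, 19.3, 42.3]]
top rim 198 [[-93.5, -24.5, -10.1], [-3.6, 25.4, 9.1]] ((-46.619361877441406, 3.3580703735351562), (92.59678649902344, 63.051273345947266), 5.731313228607178)
  slopes [ 0.006  -0.0051  1.0885]
top lantern ((578.9234619140625, 208.10903930664062), 26.890827178955078) 0.10817667135988215
```

View pics/end.png

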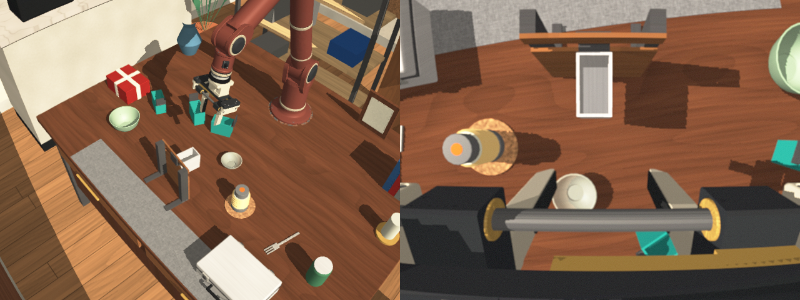

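The end view shows the caddy hanging square on the rack at (594,85), the lantern on the mat at (480,150), the bystanders in place and the gripper clear. The lip is about 9.4 mm behind the front face and 38 mm up, and everything is within limits.

```bash
python3 -c "
from h import *
env.hand_in();st()"
```

```text
the job is handed in; nothing more can be done
the job is handed in; nothing more can be done
```

The lantern stands upright on the cork mat and the caddy hangs on the rack. I handed the job in at about 33 s; no verdict is reported.

**First grasp missed:** My first attempt on the lantern closed on air. Two cameras showed the fingertips about 17.5 mm behind the reported TCP, where the description says 17 mm ahead of it. I corrected by 34.5 mm along the tool axis, and after that both grasps worked and nothing had been disturbed.

**Lean angle:** I gripped the caddy with a 12° lean, because 45° ran into a wrist singularity. The lip went through the groove with no contact force. The caddy seated at 31.3 mm below the groove edge, where 31 mm was expected.

**Last checks before hand-in:**

| Check | Measured | Limit |
|---|---|---|
| Lip behind front face | about 9 mm (8–10 mm across cameras) | 5–16 mm |
| Lip above groove edge | about 38 mm | 32–43 mm |
| Caddy rim level | slope under 0.03 rad | 0.12 rad |
| Caddy rim square (wrist and scene cameras) | well under 1° | about 10° (0.17 rad) |
| Lantern distance from mat centre | about 1–3 mm | 35 mm |
| Lantern top height | 108.5 mm | 109 mm expected |

- **One disagreement:** the top camera's rim outline read 5.7° off square and was 13 mm too wide. I judged this contamination at the edges rather than a real tilt.
- **Bystanders:** I checked the bowl, dish and fork only by eye in the last pictures, and they looked unmoved. The gripper was well clear of everything.

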